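Stand the toppled tub up and slide it back into line

TASK

One tub has toppled onto its side in front of the upright steel fence. Push it upright onto its base again with your fingertips, then slide it across the table until it stands against the fence in the middle of the gap between the two tubs already standing there. Only push: do not grasp, lift or carry anything, and leave everything else where it stands.

Things in the scene. Friction and masses are not known exactly. Their poses are not given: they have to be found in the camera images.
- tub_mid (a point): Centre (half-way up, on the axis) of the toppled pink tub of set gel: round, 55 mm high, rim 96 mm across, base 76 mm, about 0.24 kg. Its z axis points from the base out through the mouth. At the start it lies on its side: z nearly level (rising 19 degrees), base to the fence, give or take 46 degrees; this point is 43 mm above the table, the top of the rim 97 mm. Upright: 27.5 mm.
- toppled_tub: The same tub; origin at the centre of its underside, 27.5 mm behind tub_mid. Pushing the top of its rim (85 mm above the table) level towards the base takes under 1 N: the tub turns about the lower edge of its base and past some 20 degrees falls onto its base, its centre then about 50 mm further on. It rolls easily if pushed sideways; upright it slides under 1 to 3 N.
- fence: Straight plain sheet-steel fence, 370 mm long, 60 mm high, 4 mm thick, upright on the table and bolted down. Origin: middle of its front face (towards the robot), at table height; x level, square to the face, away from the robot; y along the face to the robot's left. A tub touches it when its axis is about 48 mm in front (x = -0.048). The gap between the standing tubs is centred on this origin.
- left_tub: Upright tub of the same kind, standing against the left part of the fence; origin at the centre of its underside. Stays where it is.
- right_tub: Upright tub of the same kind, standing against the right part of the fence; origin at the centre of its underside. Stays where it is.
- steel_cup: Steel measuring cup, 72 mm across and 82 mm high, standing to the right; origin at the centre of its underside. A bystander.
- dye_bottle: Small brown bottle with a black cap, 42 mm across and 85 mm high, standing to the right; origin at the centre of its underside. A bystander.
- drop_bottle: Smaller dark bottle with a white cap, 30 mm across and 62 mm high, standing to the right; origin at the centre of its underside. A bystander.
- loose_lid: Round pink tub lid, 98 mm across and 16 mm high, lying on the table to the left; origin at the centre of its underside. A bystander.

How it is judged (in metres and radians):
On the way:
1. the tub stands upright on its base, still in front of the fence (angle between tub_mid's own z axis and vertical below 0.12 rad and height (world z) of tub_mid below 0.033 m and x of tub_mid in the frame of fence below -0.062 m), for 0.2 s.
At the end, for the whole second after the job is handed in: The tub stands upright on its base (within about 4.5 degrees) and at rest against the fence (its rim within about 8 mm of the face), in the middle of the gap between the two other tubs (within 26 mm of the middle of the fence along its length) (angle between tub_mid's own z axis and vertical below 0.08 rad and height (world z) of tub_mid below 0.032 m and x of tub_mid in the frame of fence between -0.056 and 0 m and y of tub_mid in the frame of fence between -0.026 and 0.026 m and linear speed of toppled_tub below 0.01 m/s); the robot touches nothing.
It fails at once if the tub is lifted or carried (its centre rises above 60 mm, or it hangs clear of the table while upright) (height (world z) of tub_mid above 0.06 m or (angle between tub_mid's own z axis and vertical below 0.3 rad and height (world z) of tub_mid above 0.046 m)).
It fails at once if a standing tub is pushed away by more than 20 mm, or tipped (distance of any of left_tub, right_tub from where it was at the start of the episode above 0.02 m or angle between any of left_tub, right_tub's own z axis and vertical above 0.3 rad).
It fails at once if a bystander (cup, bottle or lid) is moved by more than 20 mm (distance of any of steel_cup, dye_bottle, drop_bottle, loose_lid from where it was at the start of the episode above 0.02 m).
It also fails if it takes over 48 s, if anything falls off the work surface, if the arm or the gripper's body presses on something with over 40 N, if the wrist force passes 120 N, or if a joint passes its speed limit or range.

ROBOT

A 7-joint arm with a two-finger parallel gripper is mounted at the origin on a cart in front of the work surface, level with it; the furniture and walls round the work are solid. World frame = base frame: x ahead of the robot, y to its left, z up, the work surface at z = 0. Lengths are in m, angles in degrees, forces in N, time in s.
With the tool pointing down it reaches from about 0.4 to 0.925 m from the base axis. Payload 5.6 kg.
Tool frame: the origin (TCP) lies between the finger pads; the fingertips stand 11 mm ahead of it and the grasp point (between the pads) lies 8 mm behind it; z points along the fingers, y is the line along which they close (so a half turn about z gives the same grasp; the last joint's range is limited). The gripper opens to 85 mm and grips with 20 to 120 N. Pads are 22 mm wide; open, the fingers measure 114 mm over their backs; the gripper's body (76 mm by 85 mm) begins 54 mm behind the grasp point. The pads swing forward as they close: fully open they stand 13 mm farther back than shut.
Start: joints at [66.234, 26.786, -0.665, 91.828, 0.344, 61.387, -3.226], TCP at [0.236, -0.606, 0.242] pointing down, gripper open.
Joint ranges: [-144.91, 144.91], [-17.63, 115.5], [-89.93, 88.59], [15.96, 139.68], [-74.01, 254.01], [8.47, 105.57], [-167.45, 167.45]. Speed limits (degrees/s): [147.25, 147.25, 180, 180, 180, 180, 180].

INTERFACE

Orientations are given as [roll, pitch, yaw] about the fixed x, y, z axes, in that order (R = Rz(yaw) Ry(pitch) Rx(roll)).
In Python, from station import env, optics gives the robot as it stands. The module is installed in compiled form; this text tells all that it offers.
- The arm moves only by the tool apply_moves, never from a script. Its arguments are lists of equal length, an entry for each row: "grip": the closure, from -1 (fully open) to 1 (shut); "offset": the shift along the world's x, y, z in mm, a list of three; "rotation": the turn, a rotation vector about the world's x, y, z in rad, a list of three. A call has 1 to 20 rows; each row is the pose to reach, as a shift and turn from the pose commanded when the call began; what a row does not reach only later rows make up. A row lasts 1/8 s, in which the tool goes at most 62.5 mm and 10.7 degrees, less where a joint would pass 70% of its speed; a pose out of reach is approached as far as the arm can. A call with a gripper value outside its range is refused whole. The fingers move at their own pace and stop on an object; "squeeze" is the grip in N (left out, the last holds). Time passes only in rows, so rows that repeat a pose let the fingers close. It gives the time, the measured TCP pose, the force, the opening and the grip force at its end, in the units of the state.
- env.observe(): the state, without advancing time (a new reading comes with each control period).
- optics.camera(name): name is "side" or "top"; returns a dict with "image" (384x512x3 uint8, red, green, blue), "z_map" (384x512 float32, m along the optical axis (not along the pixel's ray), 0 where there is no reading), "mtx" (3x3 intrinsics, pixels), "k1" (the pictures are not rectified: a ray, as slopes to the right and down, at radius r is drawn at 1 + k1 r^2 times it, then the intrinsics apply), "pose" (4x4, takes a point from camera to world coordinates). Camera axes: x right, y up, looking along -z (the intrinsics and any distortion apply to the point x, -y, -z); pixel columns grow to the right and rows downward; lengths in m; the calibration is good to about 2 mm. A picture is of the moment at which its call begins.
- env.sign_off(): hands the job in; it is judged then, once.
The state is a dict: "time_s": time; "joint_pos": joint angles; "joint_velocities": joint speeds; "effort": joint torques, N m; "ee_pos": TCP position; "orientation": TCP orientation; "ft_force": force on the tool from outside, world axes, zero at the start; "torque": the same for the moment, N m; "grip_width": finger opening in m; "finger_force": force on a finger pad.
Only numpy, scipy, OpenCV 4.12 (cv2) and the standard library are available. Lean on these libraries where they do the work, as an engineer would, in place of code of your own. Each camera call takes 0.05 s, during which the arm holds its last target. There are 200 camera calls.

## Working session

There is one attempt and no reset: what is moved stays moved. The work goes in short steps, Python scripts to look and compute and a tool call to move; the robot and the scene stay as the last step left them, time stands still between calls to the robot, and variables do not carry over. Pictures are saved under pics/ and viewed, at most 10 in all, crops included, and the job is handed in when it is done.

Besides the shell and the picture viewer there is one more tool, called after "Call:" in YAML: its name, and indented under it one key for each argument. apply_moves: Moves the arm, as the interface text tells. Its arguments: {"type":"object","properties":{"grip":{"type":"array","items":{"type":"number"}},"offset":{"type":"array","items":{"type":"array","items":{"type":"number"}}},"rotation":{"type":"array","items":{"type":"array","items":{"type":"number"}}},"squeeze":{"type":"number"}},"required":["grip","offset","rotation"]}

```bash
mkdir -p pics
cat > h.py <<'E'
import numpy as np, cv2
from station import env, optics
def shot(n,save=None):
    c=optics.camera(n)
    if save: cv2.imwrite('pics/'+save,c['image'][:,:,::-1])
    return c
def cloud(c):
    h,w=c['z_map'].shape
    u,v=np.meshgrid(np.arange(w),np.arange(h))
    K=c['mtx']; d=np.stack([(u-K[0,2])/K[0,0],(v-K[1,2])/K[1,1]],-1)
    s=d.copy()
    for _ in range(8): s=d/(1+c['k1']*(s**2).sum(-1,keepdims=True))
    z=c['z_map']
    P=np.stack([s[...,0]*z,-s[...,1]*z,-z,np.ones_like(z)],-1)@c['pose'].T
    P=P[...,:3]; P[z==0]=np.nan
    return P
E
python3 - <<'E'
from h import *
for n in('side','top'):
    c=shot(n,n+'1.png'); print(n,c['pose'].round(3).tolist()); np.save(n+'.npy',cloud(c))
s=env.observe();print(s)
a=cv2.imread('pics/top1.png');cv2.imwrite('pics/top1.png',cv2.resize(a,(768,576)))
E
```

```text
side [[0.242, -0.841, 0.484, 1.036], [0.97, 0.212, -0.118, -0.068], [-0.004, 0.498, 0.867, 1.063], [0.0, 0.0, 0.0, 1.0]]
top [[-0.022, 0.997, -0.078, 0.42], [-1.0, -0.022, -0.006, 0.09], [-0.008, 0.077, 0.997, 1.23], [0.0, 0.0, 0.0, 1.0]]
{'time_s': 0.1, 'joint_pos': array([66.2344079 , 26.83248877, -0.66384569, 91.87673621,  0.34440557,
       61.38763741, -3.22410744]), 'joint_velocities': array([ 0.04005188,  0.04522743,  0.01706807, -0.09480018,  0.00661826,
        0.07018329, -0.05031474]), 'effort': array([ 8.35310402e-04, -5.33523417e+01,  2.17213092e-02, -2.51966250e+01,
        1.15769816e-02,  4.29795182e-03, -2.68774579e-05]), 'ee_pos': array([ 0.23587831, -0.60515394,  0.24140831]), 'orientation': array([-1.79905402e+02,  7.76157592e-03,  2.12992952e+01]), 'ft_force': array([ 0.12205106, -0.5483698 ,  0.3802066 ]), 'torque': array([ 0.01353135, -0.00986246, -0.03827802]), 'finger_force': 0.0, 'grip_width': 0.08526518672543229}
```

View pics/top1.png

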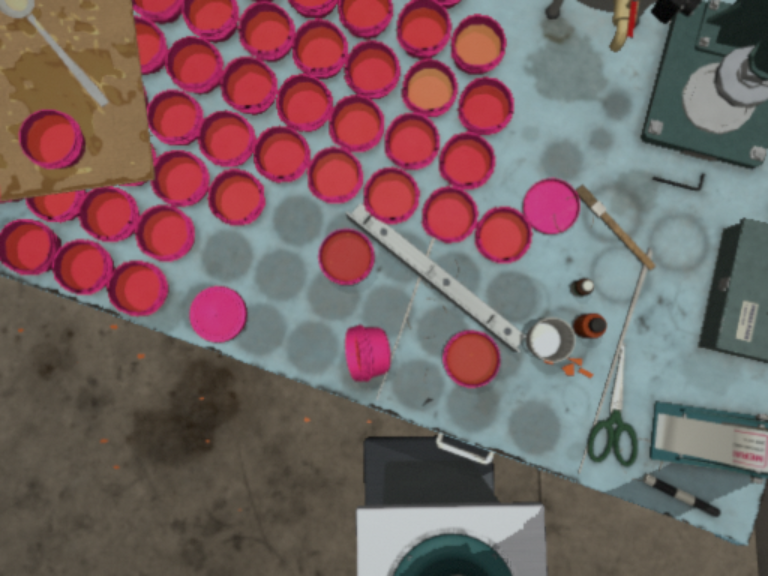

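View pics/side1.png

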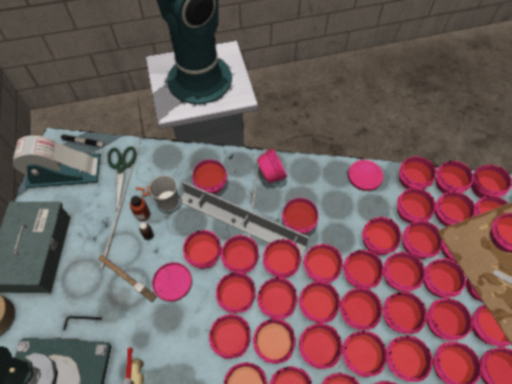

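Run:
```python
from h import *
P=np.load('top.npy'); a=cv2.imread('pics/top1.png'); 
s=768/512
for n,(u,v) in dict(L=(347,257),R=(472,358),T=(368,352),fl=(352,214),fr=(518,347),cup=(549,340),lid=(218,314)).items(): print(n,P[int(v/s),int(u/s)].round(3))
def circ(pts):
    A=np.c_[2*pts,np.ones(len(pts))];x=np.linalg.lstsq(A,(pts**2).sum(1),rcond=None)[0];return x[:2],np.sqrt(x[2]+x[0]**2+x[1]**2)
z=P[...,2]
# fence
v0,v1=int(200/s),int(360/s);
m=(z>.05)&(z<.075)
img=np.zeros(z.shape,np.uint8);img[m]=255
reg=np.zeros_like(img);cv2.line(reg,(int(355/s),int(217/s)),(int(515/s),int(343/s)),255,12)
f=P[m&(reg>0)][:,:2];c=f.mean(0);U,S,V=np.linalg.svd(f-c);d=V[0];n=V[1];t=(f-c)@d;print('fence c',c,'dir',d,'range',t.min(),t.max(),'perp',np.percentile((f-c)@n,[2,50,98]),n)
for nm,(u,v) in dict(L=(347,257),R=(472,358)).items():
    q=P[int(v/s)-25:int(v/s)+25,int(u/s)-25:int(u/s)+25].reshape(-1,3)
    p=P[int(v/s),int(u/s)]
    q=q[(q[:,2]>.045)&(np.hypot(*(q[:,:2]-p[:2]).T)<.056)&(q[:,2]<.058)];h=cv2.minEnclosingCircle(q[:,:2].astype(np.float32));print(nm,h)
q=P[int(352/s)-30:int(352/s)+30,int(368/s)-30:int(368/s)+30].reshape(-1,3);q=q[q[:,2]>.02]
for lo,hi in((.02,.05),(.05,.08),(.08,.11)):
    k=q[(q[:,2]>lo)&(q[:,2]<hi)];print(lo,len(k),k.min(0).round(3),k.max(0).round(3),k.mean(0).round(3))
k=q[q[:,2]>.05]; print(cv2.minAreaRect(k[:,:2].astype(np.float32)*1000)); k=q[q[:,2]>.085];print(k.round(3).tolist()[::3])
cr=cv2.resize(optics.camera('top')['image'][200:270,205:285,::-1],None,fx=8,fy=8,interpolation=cv2.INTER_CUBIC);cv2.imwrite('pics/crop1.png',cr)
```

```text
L [0.576 0.165 0.035]
R [ 0.402 -0.041  0.038]
T [0.415 0.13  0.086]
fl [0.657 0.157 0.004]
fr [ 0.417 -0.126  0.003]
cup [ 0.429 -0.181  0.001]
lid [0.486 0.39  0.011]
fence c [0.52835701 0.02312907] dir [-0.64704625 -0.76245075] range -0.1845560464753312 0.18089586562301624 perp [-2.36697132e-03  6.56287440e-05  1.88723235e-03] [-0.76245075  0.64704625]
L ((0.5796266794204712, 0.16204175353050232), 0.05193110182881355)
R ((0.40338703989982605, -0.044267699122428894), 0.05208137258887291)
0.02 76 [0.366 0.1   0.02 ] [0.458 0.171 0.049] [0.415 0.152 0.031]
0.05 388 [0.366 0.096 0.05 ] [0.458 0.158 0.08 ] [0.415 0.119 0.07 ]
0.08 283 [0.377 0.106 0.08 ] [0.445 0.149 0.096] [0.413 0.131 0.086]
((412.8835144042969, 125.5931396484375), (92.5206069946289, 59.5259895324707), 3.8743062019348145)
[[0.44, 0.132, 0.085], [0.437, 0.137, 0.094], [0.435, 0.137, 0.086], [0.433, 0.147, 0.09], [0.433, 0.14, 0.086], [0.432, 0.13, 0.088], [0.43, 0.142, 0.088], [0.43, 0.135, 0.087], [0.43, 0.128, 0.088], [0.428, 0.14, 0.09], [0.427, 0.13, 0.091], [0.425, 0.142, 0.089], [0.425, 0.132, 0.088], [0.425, 0.
[... 211 characters left out ...]
, [0.416, 0.137, 0.095], [0.415, 0.13, 0.086], [0.415, 0.123, 0.09], [0.413, 0.137, 0.094], [0.413, 0.13, 0.091], [0.413, 0.123, 0.086], [0.411, 0.137, 0.091], [0.411, 0.128, 0.09], [0.409, 0.142, 0.095], [0.408, 0.135, 0.094], [0.408, 0.128, 0.09], [0.406, 0.14, 0.093], [0.406, 0.133, 0.091], [0.406, 0.126, 0.088], [0.404, 0.14, 0.088], [0.404, 0.133, 0.09], [0.403, 0.126, 0.088], [0.401, 0.138, 0.09], [0.401, 0.13, 0.091], [0.399, 0.142, 0.095], [0.399, 0.135, 0.094], [0.399, 0.128, 0.086], [0.397, 0.142, 0.095], [0.396, 0.135, 0.087], [0.396, 0.126, 0.088], [0.394, 0.138, 0.089], [0.394, 0.131, 0.09], [0.392, 0.14, 0.085], [0.391, 0.126, 0.085], [0.389, 0.138, 0.087], [0.387, 0.14, 0.09]]
```

View pics/crop1.png

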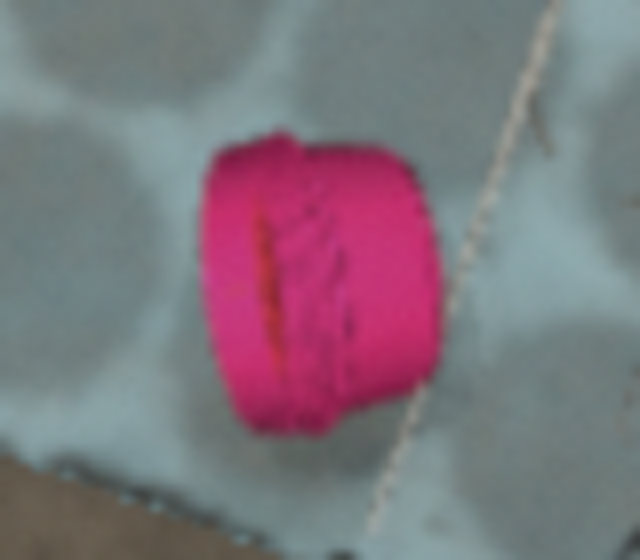

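Toppled tub: mouth is to the left in the crop (+y), base to the right at crop (430,270). Its centre is at about (0.413, 0.133), and the axis is about 44° off the fence normal. I'll move to the mouth side with the fingers half open.

Call:
apply_moves:
  grip: [0, 0, 0, 0, 0, 0, 0, 0, 0, 0, 0, 0, 0, 0, 0, 0, 0, 0]
  offset:
    - [244, 306, 0]
    - [244, 306, 0]
    - [244, 306, 0]
    - [244, 306, 0]
    - [244, 306, 0]
    - [244, 306, 0]
    - [244, 306, 0]
    - [174, 816, 0]
    - [174, 816, 0]
    - [174, 816, 0]
    - [174, 816, 0]
    - [174, 816, 0]
    - [174, 816, 0]
    - [174, 816, 0]
    - [174, 816, 0]
    - [174, 816, 0]
    - [174, 816, 0]
    - [174, 816, 0]
  rotation:
    - [0, 0, 0.18]
    - [0, 0, 0.36]
    - [0, 0, 0.54]
    - [0, 0, 0.7]
    - [0, 0, 0.7]
    - [0, 0, 0.7]
    - [0, 0, 0.7]
    - [0, 0, 0.88]
    - [0, 0, 1.06]
    - [0, 0, 1.24]
    - [0, 0, 1.326]
    - [0, 0, 1.326]
    - [0, 0, 1.326]
    - [0, 0, 1.326]
    - [0, 0, 1.326]
    - [0, 0, 1.326]
    - [0, 0, 1.326]
    - [0, 0, 1.326]

```text
time_s: 2.4
ee_pos: [0.4105, 0.2087, 0.242]
orientation: [-180.0, 0.1, 97.1]
ft_force: [0.1, -0.0, 0.4]
grip_width: 0.0429
finger_force: 0.0
```

Call:
apply_moves:
  grip: [0, 0, 0, 0]
  offset:
    - [0, 0, -60]
    - [0, 0, -120]
    - [0, 0, -150]
    - [0, 0, -150]
  rotation:
    - [0, 0, 0]
    - [0, 0, 0]
    - [0, 0, 0]
    - [0, 0, 0]

```text
time_s: 2.9
ee_pos: [0.4091, 0.2082, 0.0905]
orientation: [-179.7, 0.1, 97.1]
ft_force: [0.9, -0.6, -0.3]
grip_width: 0.0429
finger_force: 0.0
```

Run:
```python
from h import *
c=shot('side');cv2.imwrite('pics/s2.png',cv2.resize(c['image'][100:220,190:350,::-1],None,fx=5,fy=5,interpolation=cv2.INTER_CUBIC))
```

```text
(no output)
```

View pics/s2.png

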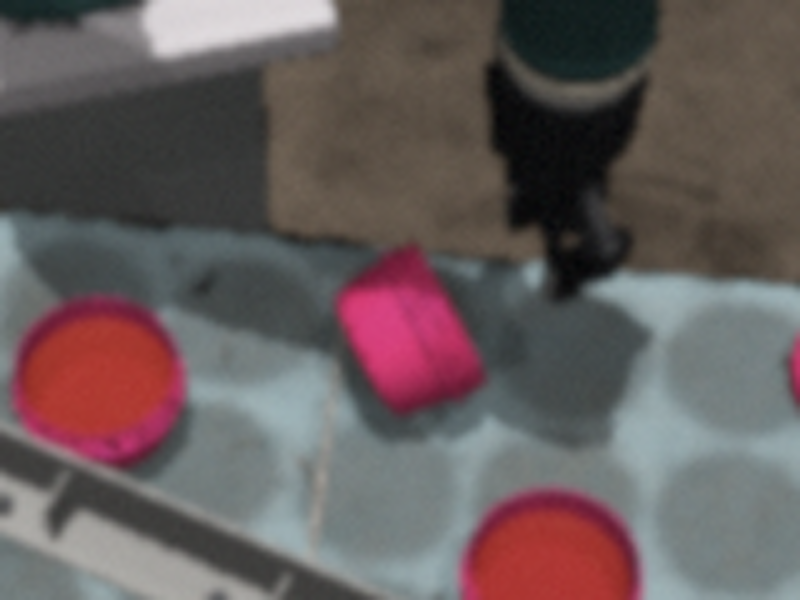

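Side view: fingers at (580,270) stand clear of the tub on its mouth side, which faces right at (450,320). I'll now push slowly along the axis.

Call:
apply_moves:
  grip: [0, 0, 0, 0, 0, 0, 0, 0, 0, 0, 0, 0]
  offset:
    - [-3, -20, 0]
    - [-1, -38, 0]
    - [0, -46, 0]
    - [1, -54, 0]
    - [2, -60, 0]
    - [3, -66, 0]
    - [4, -72, 0]
    - [4, -78, 0]
    - [5, -84, 0]
    - [6, -90, 0]
    - [6, -90, 0]
    - [6, -90, 0]
  rotation:
    - [0, 0, 0]
    - [0, 0, 0]
    - [0, 0, 0]
    - [0, 0, 0]
    - [0, 0, 0]
    - [0, 0, 0]
    - [0, 0, 0]
    - [0, 0, 0]
    - [0, 0, 0]
    - [0, 0, 0]
    - [0, 0, 0]
    - [0, 0, 0]

```text
time_s: 4.45
ee_pos: [0.4161, 0.1205, 0.0923]
orientation: [180.0, -0.0, 97.3]
ft_force: [-0.9, -0.3, -0.6]
grip_width: 0.0432
finger_force: 0.0
```

```bash
cat >> h.py <<'E'
O=np.array([.5287,.0265]);F=np.array([.7624,-.647]);G=np.array([.647,.7624])
def tub(P,near,r=.06):
    q=P.reshape(-1,3);q=q[np.isfinite(q[:,2])]
    q=q[(q[:,2]>.043)&(q[:,2]<.06)&(np.hypot(*(q[:,:2]-near).T)<r)]
    c,rad=cv2.minEnclosingCircle(q[:,:2].astype(np.float32));c=np.array(c);print('tub',c.round(3),rad,'fence',((c-O)@F).round(3),((c-O)@G).round(3),'n',len(q),'zmax',q[:,2].max())
E
python3 - <<'E'
from h import *
c=shot('side');cv2.imwrite('pics/s3.png',cv2.resize(c['image'][100:220,190:350,::-1],None,fx=5,fy=5,interpolation=cv2.INTER_CUBIC))
tub(cloud(c),[.418,.082])
tub(cloud(shot('top')),[.418,.082])
E
```

```text
tub [0.42 0.08] 0.04831433296203613 fence -0.118 -0.029 n 214 zmax 0.059962952985411544
tub [0.434 0.059] 0.035885464400053024 fence -0.093 -0.037 n 41 zmax 0.05982111937075163
```

View pics/s3.png

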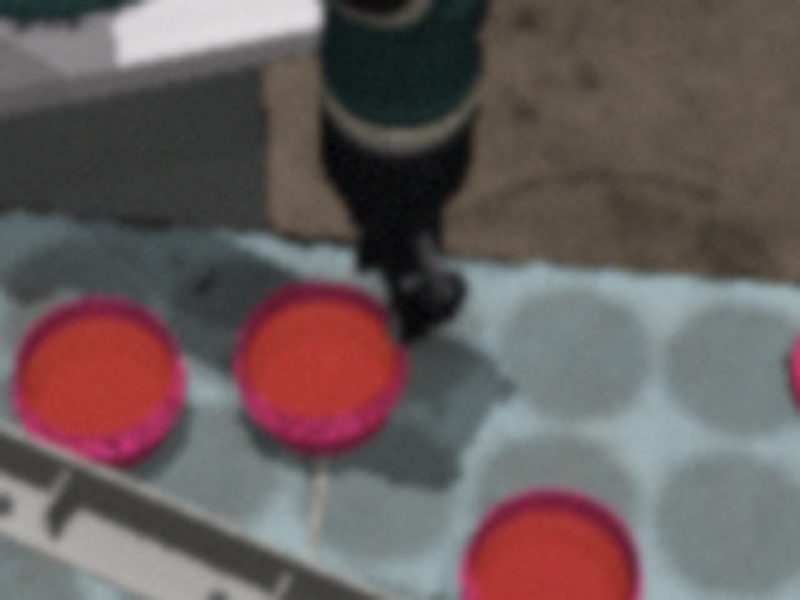

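Side view: the tub stands upright at crop (320,365). It is at about (0.420, 0.080), which is fence (-0.118, -0.029). Next I go round behind it on the robot side.

Call:
apply_moves:
  grip: [0, -0.5, -0.5, -0.5, -0.5, -0.5, -0.5, -0.5, -0.5]
  offset:
    - [0, 0, 40]
    - [-55, -22, 40]
    - [-55, -22, 40]
    - [-55, -22, 40]
    - [-55, -22, 40]
    - [-55, -22, 40]
    - [-55, -22, 40]
    - [-55, -22, 40]
    - [-55, -22, 40]
  rotation:
    - [0, 0, 0]
    - [0, 0, 0.18]
    - [0, 0, 0.36]
    - [0, 0, 0.54]
    - [0, 0, 0.72]
    - [0, 0, 0.9]
    - [0, 0, 1.08]
    - [0, 0, 1.13]
    - [0, 0, 1.13]

```text
time_s: 5.68
ee_pos: [0.3611, 0.0985, 0.1323]
orientation: [180.0, -0.0, 162.0]
ft_force: [0.6, -0.5, -0.2]
grip_width: 0.0642
finger_force: 0.0
```

Run:
```python
from h import *
s=env.observe();print(s['joint_pos'].round(1),s['ee_pos'])
for n in('top','side'):
  tub(cloud(shot(n)),[.42,.08])
```

```text
[ 29.6  20.1 -55.7 130.8  25.8  40.5  27.3] [0.36106041 0.09852489 0.13228322]
tub [0.419 0.081] 0.04672776162624359 fence -0.119 -0.029 n 106 zmax 0.05939835263232052
tub [0.42  0.081] 0.04781603440642357 fence -0.118 -0.029 n 221 zmax 0.05997123137651372
```

Call:
apply_moves:
  grip: [-0.5, -0.5, -0.5, -0.5, -0.5]
  offset:
    - [0, 0, -30]
    - [0, 0, -60]
    - [0, 0, -88]
    - [0, 0, -92]
    - [0, 0, -92]
  rotation:
    - [0, 0, 0]
    - [0, 0, 0]
    - [0, 0, 0]
    - [0, 0, 0]
    - [0, 0, 0]

```text
time_s: 6.4
ee_pos: [0.3613, 0.0988, 0.0407]
orientation: [180.0, 0.0, 162.0]
ft_force: [0.9, -0.2, 0.3]
grip_width: 0.0643
finger_force: 0.0
```

Call:
apply_moves:
  grip: [-0.5, -0.5, -0.5, -0.5, -0.5, -0.5, -0.5, -0.5, -0.5, -0.5]
  offset:
    - [5, -1.5, 0]
    - [10, -3, 0]
    - [14, -4.5, 0]
    - [18, -5.5, 0]
    - [22, -7, 0]
    - [27, -8.5, 0]
    - [32, -10, 0]
    - [37, -11.5, 0]
    - [43, -13, 0]
    - [43, -13, 0]
  rotation:
    - [0, 0, 0]
    - [0, 0, 0]
    - [0, 0, 0]
    - [0, 0, 0]
    - [0, 0, 0]
    - [0, 0, 0]
    - [0, 0, 0]
    - [0, 0, 0]
    - [0, 0, 0]
    - [0, 0, 0]

```text
time_s: 7.65
ee_pos: [0.4051, 0.0852, 0.0403]
orientation: [180.0, 0.1, 162.0]
ft_force: [-0.2, -0.3, -0.3]
grip_width: 0.0642
finger_force: 0.5
```

Run:
```python
from h import *
c=shot('side');cv2.imwrite('pics/s4.png',cv2.resize(c['image'][100:220,190:350,::-1],None,fx=5,fy=5,interpolation=cv2.INTER_CUBIC))
tub(cloud(c),[.45,.071],.055)
c=shot('top');tub(cloud(c),[.45,.071],.055)
print(env.observe()['ft_force'])
```

```text
tub [0.446 0.072] 0.051082346588373184 fence -0.092 -0.019 n 245 zmax 0.05998520999360335
tub [0.452 0.071] 0.04568471759557724 fence -0.087 -0.016 n 76 zmax 0.05940331002850163
[-0.2212101  -0.79017062  0.49991618]
```

View pics/s4.png

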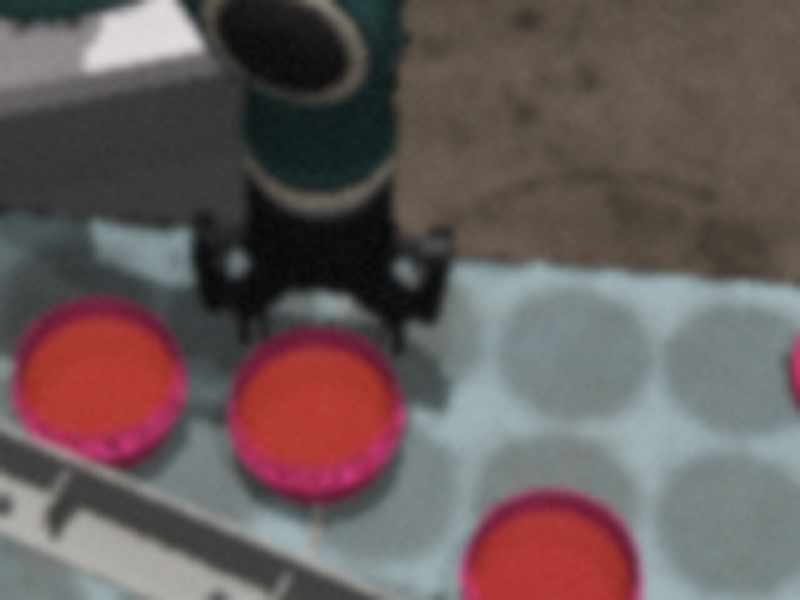

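Side view: the tub at crop (318,410) is upright and cradled between both fingers. I continue the same way.

Call:
apply_moves:
  grip: [-0.5, -0.5, -0.5, -0.5, -0.5, -0.5, -0.5, -0.5, -0.5]
  offset:
    - [5, -1.5, 0]
    - [10, -3, 0]
    - [15, -5, 0]
    - [20, -6.5, 0]
    - [25, -8, 0]
    - [30, -10, 0]
    - [35, -11.5, 0]
    - [38, -12.5, 0]
    - [38, -12.5, 0]
  rotation:
    - [0, 0, 0]
    - [0, 0, 0]
    - [0, 0, 0]
    - [0, 0, 0]
    - [0, 0, 0]
    - [0, 0, 0]
    - [0, 0, 0]
    - [0, 0, 0]
    - [0, 0, 0]

```text
time_s: 8.88
ee_pos: [0.4426, 0.0728, 0.0403]
orientation: [180.0, 0.0, 162.0]
ft_force: [-0.2, -0.2, 0.8]
grip_width: 0.064
finger_force: 0.4
```

Run:
```python
from h import *
for n in('side','top'):
  c=shot(n);P=cloud(c);q=P.reshape(-1,3)
  tub(P,[.488,.058],.055); tub(P,[.579,.162],.055); tub(P,[.403,-.044],.055)
cv2.imwrite('pics/s5.png',cv2.resize(c['image'][120:260,190:380,::-1],None,fx=4,fy=4,interpolation=cv2.INTER_CUBIC))
print(env.observe()['ft_force'])
```

```text
tub [0.489 0.058] 0.05415213853120804 fence -0.05 -0.002 n 244 zmax 0.059956811801943566
tub [0.581 0.161] 0.05286529287695885 fence -0.047 0.137 n 243 zmax 0.059426038869177855
tub [ 0.404 -0.046] 0.052961915731430054 fence -0.048 -0.136 n 216 zmax 0.05966681975123289
tub [0.504 0.059] 0.04861338436603546 fence -0.04 0.008 n 70 zmax 0.059818003127592334
tub [0.58  0.161] 0.05322420597076416 fence -0.048 0.135 n 157 zmax 0.059862067076507985
tub [ 0.437 -0.065] 0.02512720786035061 fence -0.01 -0.129 n 49 zmax 0.05990496717454885
[0.34389673 0.38234549 0.82593511]
```

View pics/s5.png

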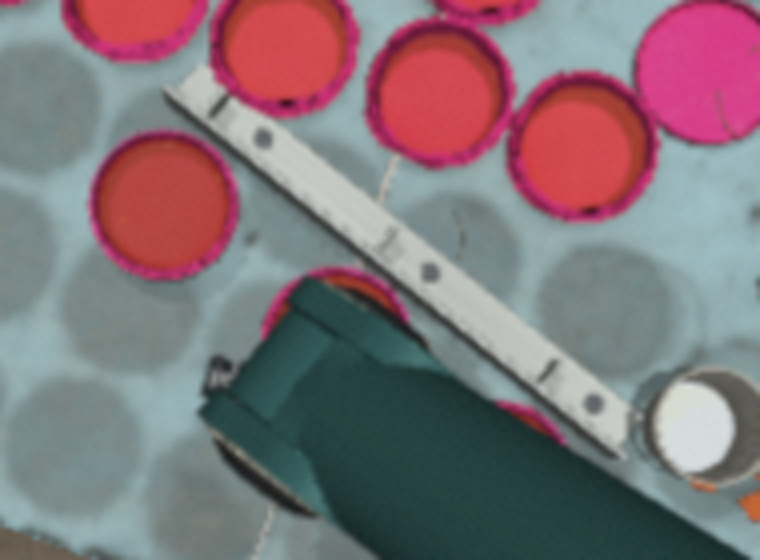

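The tub is about 3 mm short of the fence (top view, rim near (375,275)). I'll nudge it on, watch the force, then back off and rise.

Call:
apply_moves:
  grip: [-0.5, -0.5, -0.5, -0.5]
  offset:
    - [2, -0.5, 0]
    - [3, -1, 0]
    - [4, -1.2, 0]
    - [4, -1.2, 0]
  rotation:
    - [0, 0, 0]
    - [0, 0, 0]
    - [0, 0, 0]
    - [0, 0, 0]

```text
time_s: 9.48
ee_pos: [0.4461, 0.0717, 0.0403]
orientation: [-180.0, -0.0, 162.0]
ft_force: [-1.7, 0.2, 0.5]
grip_width: 0.0641
finger_force: 1.1
```

Call:
apply_moves:
  grip: [-0.5, -0.5, -0.5, -0.5, -0.5, -0.5, -0.5, -0.5, -0.5]
  offset:
    - [-5, 1.5, 0]
    - [-15, 5, 0]
    - [-30, 9, 0]
    - [-40, 12, 0]
    - [-40, 12, 50]
    - [-40, 12, 100]
    - [-40, 12, 160]
    - [-40, 72, 160]
    - [-40, 132, 160]
  rotation:
    - [0, 0, 0]
    - [0, 0, 0]
    - [0, 0, 0]
    - [0, 0, 0]
    - [0, 0, 0]
    - [0, 0, 0]
    - [0, 0, 0]
    - [0, 0, 0]
    - [0, 0, 0]

```text
time_s: 10.6
ee_pos: [0.4076, 0.2022, 0.2012]
orientation: [180.0, 0.2, 161.5]
ft_force: [1.1, -0.5, -0.7]
grip_width: 0.0638
finger_force: 0.0
```

Run:
```python
from h import *
for n in('side','top'):
  c=shot(n);P=cloud(c)
  tub(P,[.492,.058],.053); tub(P,[.579,.162],.053); tub(P,[.403,-.044],.053)
cv2.imwrite('pics/s6.png',cv2.resize(c['image'][120:260,190:380,::-1],None,fx=4,fy=4,interpolation=cv2.INTER_CUBIC))
```

```text
tub [0.492 0.053] 0.05086322873830795 fence -0.045 -0.004 n 244 zmax 0.05998111183429522
tub [0.579 0.162] 0.05247490853071213 fence -0.049 0.136 n 209 zmax 0.05980057082640733
tub [ 0.404 -0.045] 0.05212141573429108 fence -0.049 -0.135 n 210 zmax 0.05925417755703832
tub [0.492 0.056] 0.05163672938942909 fence -0.047 -0.001 n 168 zmax 0.059796952491665945
tub [0.58  0.162] 0.052069224417209625 fence -0.049 0.137 n 154 zmax 0.05996497030166248
tub [ 0.405 -0.043] 0.05215959623456001 fence -0.049 -0.133 n 146 zmax 0.059952877645547575
```

View pics/s6.png

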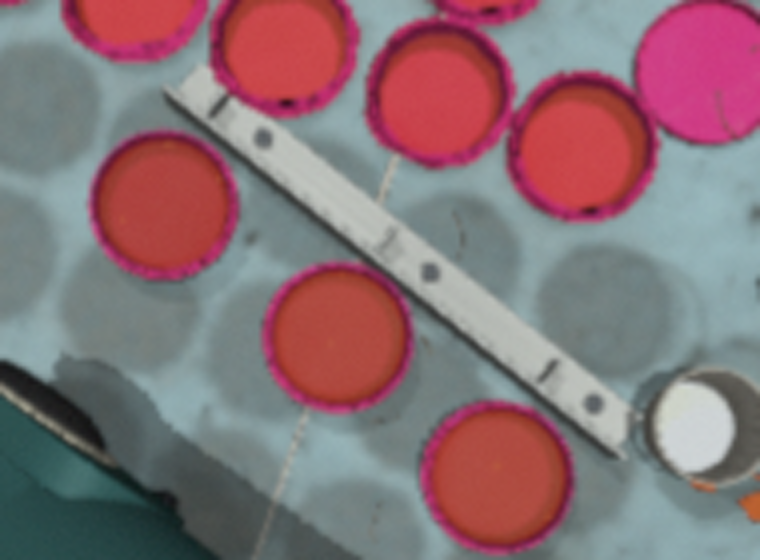

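The tub at crop (338,337) touches the fence, midway between the standing tubs at (164,205) and (497,476). The arm is clear, so I'm handing in.

```bash
python3 -c "
from station import env
print(env.sign_off())"
```

```text
the job is handed in; nothing more can be done
None
```

The tub is upright on its base and against the fence, within about 4 mm of the middle of the gap by the cameras; the arm is clear, the two standing tubs didn't move, and I handed the job in (the sign-off gave no verdict).

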